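# Load the drying oven with glazed jar lids

### The arm

A 6-joint arm with a two-finger parallel gripper is mounted at the origin on the work surface. World frame = base frame: x ahead of the robot, y to its left, z up, the work surface at z = 0. Lengths are in mm, angles in rad, forces in N, time in s.
With the tool pointing down it reaches from about 325 to 875 mm from the base axis. Payload 4.4 kg.
Tool frame: the origin (TCP) lies on the centre line of the jaws, within the pads' length; the fingertips stand ahead of it and the grasp point (between the pads) lies 6 mm ahead of it (ctrl.tcp_to_tips is the z of the fingertips in the tool frame, in mm); z points along the fingers, y is the direction in which the jaws open and shut (so a half turn about z gives the same grasp; the last joint's range is limited). The gripper opens to 85 mm and grips with 20 to 120 N. Pads are 22 mm wide; open, the fingers measure 114 mm over their backs; the gripper's body (76 mm by 85 mm) begins 54 mm behind the grasp point. The pads swing forward as they close: fully open they stand 13 mm farther back than shut.
Start: joints at [-1.306, 0.207, 1.542, -0, 1.393, -0.15], TCP at [232.243, -526.014, 256.282] pointing down, gripper open.
Joint ranges: [-2.73, 2.73], [-0.86, 2.22], [0.23, 2.46], [-1.11, 4.25], [0.08, 2.63], [-2.82, 2.82]. Speed limits (rad/s): [2.79, 2.79, 3.14, 3.14, 3.14, 3.14].

### API

Orientations are given as a 3x3 rotation matrix whose columns are the frame's x, y, z axes.
In Python, from plant import ctrl, sensors, optics gives the robot as it stands. Calls block until the motion is done:
- ctrl.move_ptp(position, orientation): joint-space move of the TCP to a pose.
- ctrl.move_l(position, rot=None, vel=150, threshold=None): straight line of the TCP; rot=None keeps the orientation; vel is the mean speed in mm/s. With threshold (N) it stops when the force on the tool has changed by that much, and returns True; else False.
- ctrl.set_joints(angles): joint-space move.
- ctrl.gripper_to(opening, force=None): finger opening in mm; force is the grip in N (None keeps the last); returns when the fingers have stopped.
- ctrl.hold(seconds).
- ctrl.solve_ik(position, orientation): joint angles nearest the present ones, or None.
- sensors.read_state(): the state.
- optics.grab_frame(name): name is "scene" or "top"; returns (picture, depth): 480x640x3 uint8, red, green, blue; 480x640 float32, mm along the optical axis (not along the pixel's ray), 0 where there is no reading.
- optics.camera_params(name): a dict with "mtx" (3x3 intrinsics, pixels), "k1" (the pictures are not rectified: a ray, as slopes to the right and down, at radius r is drawn at 1 + k1 r^2 times it, then the intrinsics apply), "R" (3x3) and "t" (3): a world point X has camera coordinates R X + t. Camera axes: x right, y down, z forward; pixel columns grow to the right and rows downward; lengths in mm; the calibration is good to about 2 mm. A picture is of the moment at which its call begins. camera_params takes no time and is no camera call.
A pose or a line that the arm cannot do raises ctrl.MotionError and nothing moves.
- ctrl.finish_job(): hands the job in, once; it reports no verdict.
The state is a dict: "t": time; "q": joint angles; "qvel": joint speeds; "tau": joint torques, N m; "eef_pos": TCP position; "eef_rot": TCP orientation; "force": force on the tool from outside, world axes, zero at the start; "wrist_torque": the same for the moment, N m; "grip_width": finger opening in mm.
Only numpy, scipy, OpenCV 4.12 (cv2) and the standard library are available. Lean on these libraries where they do the work, as an engineer would, in place of code of your own. Each camera call takes 0.05 s, during which the arm holds its last target.

### The job

Load the low drying oven: swing its blue door wide open by the handle, pull the rack all the way out by its black post, and balance every jar lid on the table, knob up and centred, on a domed setter of its own on the rack. Then slide the rack fully home with the lids still balanced, and close the door fully. Never swing the door against the pulled-out rack, and leave the other things on the table where they are.

Things in the scene. Friction and masses are not known exactly. Their poses are not given: they have to be found in the camera images.
- oven: low bench-top drying oven, white and grey with a clear roof, 290 wide (y) x 270 deep (x) x 140 mm tall; fixed to the table. Origin: on the table, under the middle of its open front face; x axis points into the oven, y to its left (hinge side), z up. Its place and yaw (up to 0.1 rad) vary
- door (a joint): door hinge in rad: 0 is shut flush on the front, grows as the free edge swings out towards the robot (clockwise from above), stops at 2.1; starts shut or ajar by up to 0.3. Stays where left (0.12 N m friction, no latch). The rack's path is clear from about 1.0 on; 1.6 or more leaves room for a gripper over the rack
- door_handle (a point): grip point of the door's upright round steel bar handle: 12 mm thick, 75 mm long, its top 24 mm above this point, which is 107 mm above the table; bar axis 36 mm out from the door's outer face (72 mm from the oven's front when shut) and 30 mm from its free edge. Axes turn with the door: x from the handle to the door, z up
- door_hinge (a point): point on the vertical hinge axis, at the oven's front left edge, at the handle's height; 260 mm from the handle bar. Axes turn with the door. The door is blue, 280 mm wide, 124 mm tall, its top edge 133 mm above the table, 36 mm deep and hollow behind
- rack (a joint): pull-out of the rack in m: 0 is home (start), 0.22 all the way out towards the robot (end stop); 1.5 N friction, stays where left. The rack: dark steel plate 225 wide x 195 mm deep, top 40 mm above the table, lips 10 mm high at front and sides, 22 mm at the back; four grey domed setters fixed on it, round, 56 mm across, crown 16 mm above the plate, top a spherical cap of radius 60 mm
- rack_grip (a point): grip point of the rack's upright round black post: 14 mm across, top 12 mm above this point, which is 98 mm above the table; 22 mm in front of the rack's front edge and, when home, of the oven's front (in the hollow of the shut door). Axes as the oven's. In this frame the setters' crowns are at x = 67 mm (front pair) and 149 mm (back pair), y = +48 and -48 mm, z = -42 mm
- lid0: white jar lid: flat disc 68 mm across, 8 mm thick, with a round knob 22 mm across from 8 to 42 mm above the underside; about 0.12 kg. Origin: centre of its flat underside, z axis up through the knob. Starts knob up on the table; may be absent
- lid1: blue jar lid: flat disc 68 mm across, 8 mm thick, with a round knob 22 mm across from 8 to 42 mm above the underside; about 0.12 kg. Origin: centre of its flat underside, z axis up through the knob. Starts knob up on the table; may be absent
- lid2: terracotta jar lid: flat disc 68 mm across, 8 mm thick, with a round knob 22 mm across from 8 to 42 mm above the underside; about 0.12 kg. Origin: centre of its flat underside, z axis up through the knob. Starts knob up on the table; may be absent
- lid3: green jar lid: flat disc 68 mm across, 8 mm thick, with a round knob 22 mm across from 8 to 42 mm above the underside; about 0.12 kg. Origin: centre of its flat underside, z axis up through the knob. Starts knob up on the table; may be absent
- glaze_jar: small round jar with a yellow cap, 56 mm across, 60 mm tall, not part of the job; origin at its underside, leave it alone
- slip_jar: small round jar with a red cap, 56 mm across, 60 mm tall, not part of the job; origin at its underside, leave it alone
- water_cup: blue mug, 72 mm across, 75 mm tall, not part of the job; origin at its underside, leave it alone
- brush: paint brush lying flat, not part of the job; origin at its underside, leave it alone
- test_bowl: terracotta bowl, 110 mm across, 40 mm tall, not part of the job; origin at its underside, leave it alone
- tile_stack: pale stone block of stacked test tiles, 70 x 70 x 30 mm, not part of the job; origin at its underside, leave it alone
There are look-alikes about, which are no part of the job. Leave any purple look-alike of the lid2 alone. Several things have the shape of the lid3; the one meant has the colours described above.

How it is judged:
By the outcome, as a careful person would: the job done as asked, in the order asked, and still so for the second after the job is handed in, with the robot touching nothing.
Of lid0, lid1, lid2, lid3 only 2 to 4 are there at a start; the rules pass over those that are not, and their reading is None.
At some moment in a run one of lid0, lid1, lid2, lid3 may be knocked a few centimetres aside while the robot is not near it.
It also fails if it takes over 210 s, if anything falls off the work surface, if the arm or the gripper's body presses on something with over 40 N, if the wrist force passes 120 N, or if a joint passes its speed limit or range.

## Working session

There is one attempt and no reset: what is moved stays moved. The work goes in short steps, each a Python script; the robot and the scene stay as the last script left them, time stands still between calls to the robot, and variables do not carry over. Pictures are saved under pics/ and viewed, and the job is handed in when it is done.

```bash
ls; mkdir -p pics
python3 - <<'E'
from plant import ctrl, sensors, optics
import cv2
for n in ("scene","top"):
    p,d=optics.grab_frame(n)
    cv2.imwrite(f"pics/{n}0.png",p[:,:,::-1])
    c=optics.camera_params(n);print(n,c, d.min(),d.max())
print(sensors.read_state(), ctrl.tcp_to_tips)
E
```

```text
pics
scene {'mtx': array([[535.92736785,   0.        , 322.53091288],
       [  0.        , 535.92736785, 240.841213  ],
       [  0.        ,   0.        ,   1.        ]]), 'k1': -0.03469697462641236, 'R': array([[ 0.82630605,  0.56318306, -0.00656881],
       [ 0.34997623, -0.52255566, -0.77746526],
       [-0.44128783,  0.64012532, -0.62889159]]), 't': array([-409.420225  , -100.22115902, 1658.5753716 ])} 0.0 3931.7148
top {'mtx': array([[482.33216479,   0.        , 316.57900397],
       [  0.        , 482.33216479, 244.66008613],
       [  0.        ,   0.        ,   1.        ]]), 'k1': -0.12467333741170038, 'R': array([[-7.18439213e-03, -9.99973743e-01, -9.47703008e-04],
       [-9.94706093e-01,  7.24369332e-03, -1.02505211e-01],
       [ 1.02509385e-01,  2.06248322e-04, -9.94732016e-01]]), 't': array([  -4.07171066,  531.87354497, 1394.06434492])} 0.0 2345.9285
{'t': 0.1, 'q': array([-1.30552347e+00,  2.07379099e-01,  1.54281247e+00, -2.71537335e-05,
        1.39349138e+00, -1.50499871e-01]), 'qvel': array([-0.00137262, -0.00133163, -0.00241783, -0.00080082,  0.00120837,
       -0.00075013]), 'tau': array([-2.29369443e-04, -3.84094119e+01, -2.92545801e+01, -1.44064275e-04,
        4.90737904e-03, -1.19083478e-05]), 'eef_pos': array([ 232.05619345, -525.40534124,  255.21599709]), 'eef_rot': array([[ 9.14802629e-01,  4.03900757e-01, -5.73810870e-04],
       [ 4.03901062e-01, -9.14800465e-01,  2.01017013e-03],
       [ 2.86986787e-04, -2.07067174e-03, -9.99997815e-01]]), 'force': array([-1.12709749,  0.20035907, -0.38720097]), 'wrist_torque': array([-0.01454292,  0.01555802, -0.05106671]), 'grip_width': 85.53090182005523} 25.0
```

View pics/scene0.png

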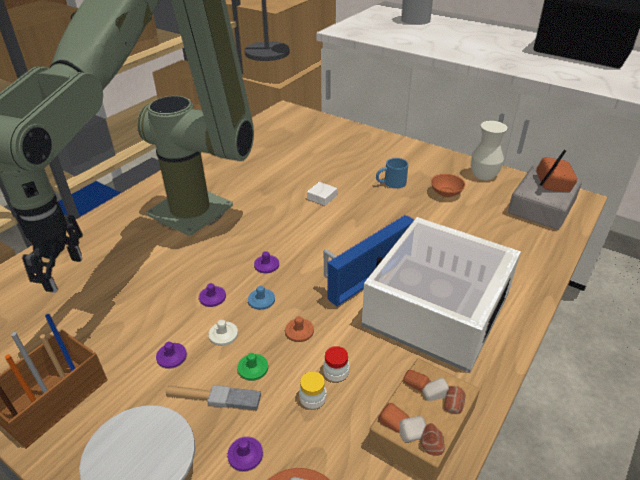

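View pics/top0.png

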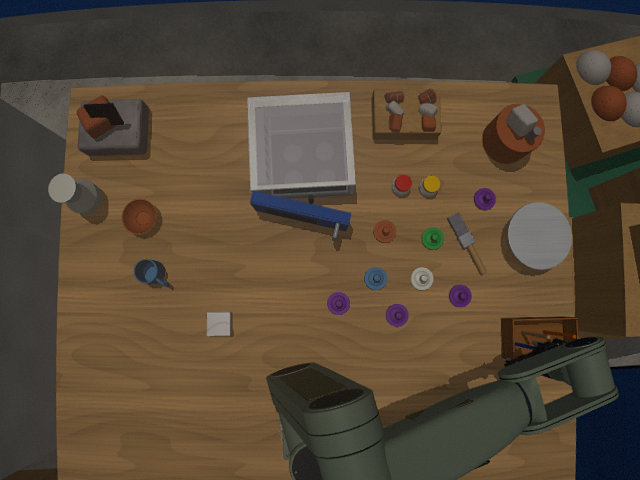

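The top view shows the oven at (300,145), with its blue door ajar and the handle at about (337,230). The rack post is near (311,199).

| Thing | Top-view pixel |
|---|---|
| lid0 white | (422,278) |
| lid1 blue | (376,278) |
| lid2 terracotta | (384,231) |
| lid3 green | (432,238) |
| Purple look-alikes, to avoid | (338,302), (397,315), (460,296), (485,198) |
| Red and yellow caps (jars) | (403,184), (431,185) |
| Bowl, terracotta | (140,218) |
| Mug, blue | (149,271) |

Next I'll measure positions and take a close crop of the lids.

```bash
cat > h.py <<'E'
import numpy as np, cv2
from plant import ctrl, sensors, optics
def rays(name,uv):
    c=optics.camera_params(name)
    n=cv2.undistortPoints(np.asarray(uv,float).reshape(-1,1,2),c["mtx"],np.array([c["k1"],0,0,0.])).reshape(-1,2)
    return np.c_[n,np.ones(len(n))],c
def onplane(name,uv,z):
    r,c=rays(name,uv); o=-c["R"].T@c["t"]; d=r@c["R"]
    return o+d*((z-o[2])/d[:,2])[:,None]
def cloud(name,mask,d):
    v,u=np.nonzero(mask&(d>0)); r,c=rays(name,np.c_[u,v])
    return (r*d[v,u][:,None]-c["t"])@c["R"], np.c_[u,v]
def project(name,X):
    c=optics.camera_params(name); rv=cv2.Rodrigues(c["R"])[0]
    return cv2.projectPoints(np.asarray(X,float).reshape(-1,1,3),rv,c["t"],c["mtx"],np.array([c["k1"],0,0,0.]))[0].reshape(-1,2)
def hsv(p): return cv2.cvtColor(p,cv2.COLOR_RGB2HSV)
H={'white':None,'blue':(95,112),'terra':(3,16),'green':(50,80)}
def lidmask(p,name):
    h=hsv(p)
    if name=='white': return (h[...,1]<50)&(h[...,2]>150)
    a,b=H[name]
    return (h[...,0]>=a)&(h[...,0]<=b)&(h[...,1]>110)&(h[...,2]>50)
def lids(cam='top',region=(250,640,-420,100)):
    p,d=optics.grab_frame(cam); out={}
    for n in H:
        m=lidmask(p,n)
        P,uv=cloud(cam,m,d)
        k=(P[:,0]>region[0])&(P[:,0]<region[1])&(P[:,1]>region[2])&(P[:,1]<region[3])&(P[:,2]<60)&(P[:,2]>-5)
        mm=np.zeros(m.shape,np.uint8); mm[uv[k][:,1],uv[k][:,0]]=255
        nc,lab,st,ce=cv2.connectedComponentsWithStats(mm)
        for i in range(1,nc):
            if st[i,4]>150:
                q=lab[uv[:,1],uv[:,0]]==i; Q=P[q&k]
                t=Q[Q[:,2]>36]; b=Q[(Q[:,2]<14)]
                (cx,cy),r=cv2.minEnclosingCircle(b[:,:2].astype(np.float32)) if len(b)>5 else ((0,0),0)
                out.setdefault(n,[]).append((np.round(ce[i]),st[i,4],t.mean(0).round(1),len(t),(round(cx,1),round(cy,1),round(r,1))))
    return out,p,d
E
python3 - <<'E'
from h import *
for cam in('top','scene'):
    o,p,d=lids(cam)
    for k,v in o.items():
        for x in v: print(cam,k,x)
    if cam=='top':
        cv2.imwrite('pics/crop1.png',cv2.resize(p[170:340,230:510],None,fx=2.8,fy=2.8,interpolation=cv2.INTER_CUBIC)[...,::-1])
    h=hsv(p)
    P,uv=cloud(cam,np.ones(d.shape,bool),d)
    k=(P[:,0]>500)&(P[:,0]<1000)&(P[:,1]>-200)&(P[:,1]<250)
    W=P[k&(abs(P[:,2]-140)<4)]
    print(cam,'walltop',len(W),cv2.minAreaRect(W[:,:2].astype(np.float32)))
    hh=h[uv[:,1],uv[:,0]]
    B=P[k&(hh[:,0]>105)&(hh[:,0]<120)&(hh[:,1]>150)&(abs(P[:,2]-133)<6)]
    print('door',len(B),cv2.minAreaRect(B[:,:2].astype(np.float32)), B[:,2].mean())
E
```

```text
top terra (array([365., 277.]), np.int32(13902), array([ 573.9, -211.8,   42.9]), 42, (442.2, -160.7, 321.8))
top green (array([432., 238.]), np.int32(379), array([ 552. , -356. ,   42.3]), 40, (550.9, -356.5, 34.3))
top walltop 8498 ((751.40234375, 33.09944152832031), (400.8036193847656, 291.9197998046875), 2.5288150310516357)
door 241 ((623.1690063476562, 36.29297637939453), (275.43597412109375, 32.438446044921875), 76.53868865966797) 133.23261314233375
scene white (array([223., 333.]), np.int32(463), array([ 432.8, -324.2,   40.9]), 44, (433.1, -321.1, 36.7))
scene blue (array([353., 281.]), np.int32(1041), array([603.6, -10.6,  48.1]), 379, (609.1, -18.3, 85.7))
scene blue (array([261., 298.]), np.int32(408), array([ 436.2, -186.4,   40. ]), 30, (434.9, -186.8, 34.3))
scene terra (array([260., 311.]), np.int32(10476), array([ 575.8, -215.3,   40.4]), 56, (445.6, -162.0, 320.5))
scene green (array([252., 366.]), np.int32(637), array([ 553.5, -360.3,   40.3]), 58, (553.0, -359.2, 35.7))
scene walltop 9324 ((774.168701171875, 33.173095703125), (350.2772216796875, 296.7627258300781), 2.6926567554473877)
door 1007 ((625.5011596679688, 32.882293701171875), (280.1116027832031, 37.21631622314453), 77.21239471435547) 131.56143946542062
```

View pics/crop1.png

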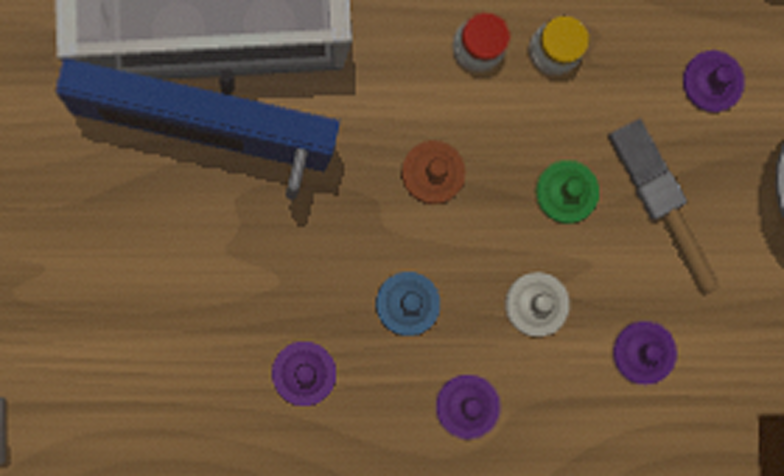

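The crop confirms the four lids by colour, with the purple ones clearly distinct. Next I'll refine the oven, handle and lid positions.

```bash
cat >> h.py <<'E'
def lidnear(xy,name,cams=('top','scene'),z0=0,R=45):
    out=[]
    for cam in cams:
        p,d=optics.grab_frame(cam)
        P,uv=cloud(cam,np.ones(d.shape,bool),d)
        k=(np.hypot(P[:,0]-xy[0],P[:,1]-xy[1])<R)&(P[:,2]>z0+3)&(P[:,2]<z0+60)
        hh=hsv(p)[uv[:,1],uv[:,0]].astype(int); 
        rgb=p[uv[:,1],uv[:,0]].astype(int)
        if name=='white': c=(rgb[:,0]>40)&(hh[:,1]<70)
        else:
            a,b=H[name]; c=(hh[:,0]>=a)&(hh[:,0]<=b)&(hh[:,1]>90)
        Q=P[k&c]; t=Q[Q[:,2]>z0+35]; b=Q[Q[:,2]<z0+15]
        cc=cv2.minEnclosingCircle(b[:,:2].astype(np.float32)) if len(b) else None
        out.append((cam,t.mean(0).round(1),len(t),np.round(cc[0],1) if cc else None,round(cc[1],1) if cc else None))
    return out
L0={'white':(433,-322),'blue':(436,-187),'terra':(575,-213),'green':(552,-358)}
E
python3 - <<'E'
from h import *
for n,xy in L0.items():
    for o in lidnear(xy,n): print(n,o)
for cam in('top','scene'):
    p,d=optics.grab_frame(cam)
    P,uv=cloud(cam,np.ones(d.shape,bool),d)
    rgb=p[uv[:,1],uv[:,0]].astype(int)
    k=(P[:,0]>620)&(P[:,0]<960)&(P[:,1]>-150)&(P[:,1]<220)&(abs(P[:,2]-140)<5)&(rgb.min(1)>110)
    m=np.zeros(d.shape,np.uint8); m[uv[k][:,1],uv[k][:,0]]=255
    nc,lab,st,_=cv2.connectedComponentsWithStats(m); i=1+st[1:,4].argmax()
    W=P[lab[uv[:,1],uv[:,0]]==i]
    print(cam,'wall',len(W),W[:,2].mean(),cv2.minAreaRect(W[:,:2].astype(np.float32)),cv2.boxPoints(cv2.minAreaRect(W[:,:2].astype(np.float32))).round(1).tolist())
    # handle: grey points in front of door
    k=(P[:,0]>500)&(P[:,0]<620)&(P[:,1]>-130)&(P[:,1]<20)&(P[:,2]>75)&(rgb[:,2]-rgb[:,0]<30)
    Q=P[k]; print('handle',len(Q),Q.mean(0).round(1) if len(Q) else 0)
    for q in range(75,135,10):
        s=Q[(Q[:,2]>=q)&(Q[:,2]<q+10)]
        if len(s): print(q,len(s),s.mean(0).round(1),s.min(0).round(),s.max(0).round())
E
```

```text
white ('top', array([ 430.4, -319. ,   42.4]), 43, array([ 431.1, -321.6]), 34.4)
white ('scene', array([ 433.5, -324.8,   40.2]), 54, array([ 430.9, -323.2]), 36.1)
blue ('top', array([ 433.8, -182. ,   42.8]), 33, array([ 432.9, -182. ]), 33.4)
blue ('scene', array([ 436.2, -186.7,   39.6]), 37, array([ 435. , -186.2]), 34.8)
terra ('top', array([ 574.4, -211.7,   41.8]), 39, array([ 575. , -212.8]), 44.5)
terra ('scene', array([ 575.6, -215.5,   40.1]), 57, array([ 575.5, -212.1]), 36.9)
green ('top', array([ 551.9, -356.2,   42.6]), 40, array([ 550.2, -356.8]), 34.2)
green ('scene', array([ 554.1, -361.2,   40.5]), 66, array([ 553.8, -359.4]), 35.7)
top wall 6365 139.98607073296313 ((815.6734008789062, 35.58898162841797), (271.84271240234375, 290.54559326171875), 2.7159876823425293) [[673.0, 174.3000030517578], [686.7999877929688, -116.0], [958.2999877929688, -103.0999984741211], [944.5999755859375, 187.10000610351562]]
handle 215 [579.8 -43.6 114. ]
75 22 [588.  -26.1  80.4] [540. -89.  75.] [600.  19.  85.]
85 27 [581.2 -40.3  90.4] [541. -94.  85.] [598.  10.  95.]
95 23 [586.
[... 213 characters left out ...]
25.] [619.  18. 135.]
scene wall 9893 138.45487030365302 ((813.9749145507812, 35.14024353027344), (271.18994140625, 297.8839416503906), 2.6500675678253174) [[671.5999755859375, 177.6999969482422], [685.4000244140625, -119.9000015258789], [956.2999877929688, -107.4000015258789], [942.5, 190.1999969482422]]
handle 152 [561.5 -63.7 115.4]
75 12 [555.9 -74.8  80.3] [541. -98.  75.] [576. -60.  83.]
85 14 [552.1 -67.8  90.6] [544. -96.  87.] [574. -53.  95.]
95 19 [553.8 -68.6 100.6] [543. -97.  96.] [576. -55. 105.]
105 16 [551.1 -66.4 109.9] [543. -97. 106.] [576. -56. 114.]
115 21 [558.2 -71.5 121.7] [542. -99. 116.] [576. -60. 125.]
125 69 [569.5 -57.2 129.6] [542. -96. 125.] [601.  15. 134.]
```

Run:
```python
from h import *
print(project('top',[[547.3,-59.1,131],[547.3,-59.1,60]]),project('scene',[[547.3,-59.1,131],[547.3,-59.1,60]]))
for cam in('top','scene'):
    p,d=optics.grab_frame(cam)
    P,uv=cloud(cam,np.ones(d.shape,bool),d)
    k=(P[:,0]>525)&(P[:,0]<565)&(P[:,1]>-85)&(P[:,1]<-35)&(P[:,2]>62)
    Q=P[k]
    for a in range(62,135,12):
        s=Q[(Q[:,2]>=a)&(Q[:,2]<a+12)]
        if len(s): print(cam,a,len(s),np.median(s,0).round(1),s.min(0).round(),s.max(0).round())
    u,v=project(cam,[[547.3,-59.1,100]])[0].astype(int)
    cv2.imwrite(f'pics/han_{cam}.png',cv2.resize(p[v-50:v+50,u-60:u+60],None,fx=5,fy=5)[...,::-1])
```

```text
[[335.20159786 235.01992921]
 [334.27982246 238.03326711]] [[326.11481238 249.25332625]
 [326.18147174 271.02248262]]
top 62 3 [540.6 -55.   71. ] [540. -58.  69.] [543. -52.  74.]
top 86 5 [541.1 -56.9  92.3] [540. -63.  87.] [544. -52.  97.]
top 98 2 [543.6 -52.5 105.2] [542. -54. 101.] [546. -51. 110.]
top 110 2 [540.3 -57.5 120.9] [540. -59. 120.] [540. -56. 122.]
top 122 37 [553.3 -58.7 130.3] [542. -67. 124.] [564. -53. 134.]
top 134 3 [555.  -58.5 136.3] [547. -58. 136.] [563. -58. 138.]
scene 62 10 [546.6 -64.8  67.8] [544. -66.  64.] [551. -62.  73.]
scene 74 14 [547.1 -63.4  81.6] [543. -68.  74.] [550. -62.  86.]
scene 86 10 [548.4 -63.5  94.1] [544. -66.  88.] [552. -54.  98.]
scene 98 21 [549.1 -63.3 105.3] [544. -67.  98.] [552. -54. 109.]
scene 110 12 [548.1 -64.  116.7] [544. -66. 110.] [560. -60. 121.]
scene 122 36 [553.4 -64.  128.1] [543. -69. 123.] [564. -57. 133.]
```

View pics/han_scene.png

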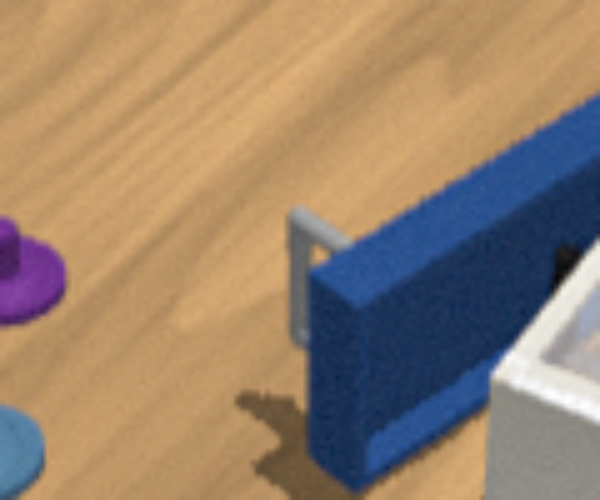

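```bash
cat >> h.py <<'E'
PSI=0.0469; O=np.array([679.2,29.0])
def ov(x,y): c,s=np.cos(PSI),np.sin(PSI); return O+np.array([c*x-s*y,s*x+c*y])
HINGE=ov(0,140)
def handle(th):
    a=np.arctan2(-250,-72)+PSI-th; return HINGE+260.2*np.array([np.cos(a),np.sin(a)])
def down(a):  # tool y axis at world angle a
    y=np.array([np.cos(a),np.sin(a),0]); z=np.array([0,0,-1.]); return np.c_[np.cross(y,z),y,z]
def P3(xy,z): return np.array([xy[0],xy[1],z])
def st(msg=''):
    s=sensors.read_state(); print(msg,'t',round(s['t'],2),'p',s['eef_pos'].round(1),'F',s['force'].round(1),'w',round(s['grip_width'],1),'q',s['q'].round(2)); return s
E
python3 - <<'E'
from h import *
for sgn in (0,np.pi):
    for th in (0.27,0.8,1.4,1.95):
        q=ctrl.solve_ik(P3(handle(th),108),down(-np.pi/2+PSI-th+sgn))
        print(sgn,th,handle(th).round(1),None if q is None else np.round(q,2))
for a in(0,np.pi/2,np.pi,-np.pi/2):
    print(a,[ctrl.solve_ik(P3(xy,40),down(a)).round(2)[5] if ctrl.solve_ik(P3(xy,40),down(a)) is not None else None for xy in list(L0.values())+[ov(-175,48),ov(-71,-48)]])
E
```

```text
0 0.27 [547.1 -59.1] [-0.26  0.32  1.73 -0.    1.09  1.53]
0 0.8 [449.1  35.7] [-0.11  0.13  1.97 -0.    1.04  2.21]
0 1.4 [412.9 185.2] None
0 1.95 [459.8 318.5] [ 0.45  0.34  1.71 -0.    1.09 -2.36]
3.141592653589793 0.27 [547.1 -59.1] [-0.26  0.32  1.73 -0.    1.09 -1.61]
3.141592653589793 0.8 [449.1  35.7] [-0.11  0.13  1.97 -0.    1.04 -0.93]
3.141592653589793 1.4 [412.9 185.2] [ 0.23  0.14  1.97 -0.    1.04  0.01]
3.141592653589793 1.95 [459.8 318.5] [ 0.45  0.34  1.71 -0.    1.09  0.78]
0 [np.float64(-0.8), np.float64(-0.59), np.float64(-0.5), np.float64(-0.71), np.float64(-0.03), np.float64(-0.18)]
1.5707963267948966 [np.float64(-2.37), np.float64(-2.16), np.float64(-2.07), np.float64(-2.28), np.float64(-1.61), np.float64(-1.75)]
3.141592653589793 [np.float64(2.34), np.float64(2.55), np.float64(2.65), np.float64(2.43), None, None]
-1.5707963267948966 [np.float64(0.77), np.float64(0.98), np.float64(1.07), np.float64(0.86), np.float64(1.54), np.float64(1.39)]
```

Run:
```python
from h import *
th=0.27; R=down(np.pi/2+PSI-th); h=handle(th)+np.array([0,-1.5])
ctrl.move_ptp(P3(h,230),R); st('above')
print(ctrl.move_l(P3(h,110),vel=120,threshold=15)); st('down')
ctrl.gripper_to(5,force=20); st('grip')
p,d=optics.grab_frame('scene'); cv2.imwrite('pics/g1.png',p[150:350,200:460,::-1].repeat(3,0).repeat(3,1))
```

```text
above t 2.83 p [547.1 -61.4 230.1] F [-0.6 -0.2  0.3] w 85.6 q [-0.27  0.18  1.63 -0.    1.33 -1.62]
False
down t 3.98 p [547.9 -60.8 110.9] F [-0.1  0.1 -0.5] w 85.7 q [-0.27  0.32  1.73  0.    1.09 -1.62]
grip t 4.63 p [549.  -57.6 110.4] F [ 5.4 10.5 -0.7] w 11.3 q [-0.26  0.32  1.73  0.01  1.09 -1.62]
```

View pics/g1.png

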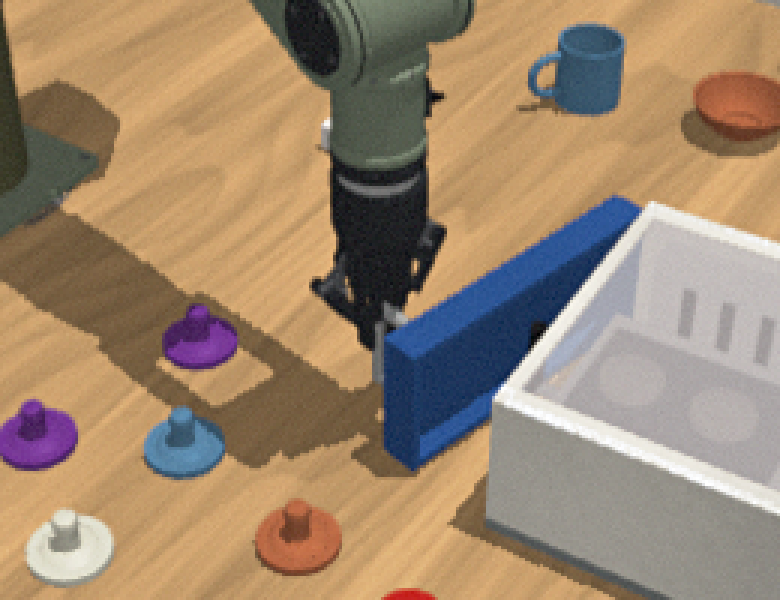

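The jaws hold the bar (width 11.3). Now I'll swing the door along its arc.

Run:
```python
from h import *
ctrl.gripper_to(5,force=40)
for th in np.linspace(0.27,1.95,13)[1:]:
    h=handle(th)+np.array([1,1]); R=down(np.pi/2+PSI-th)
    ctrl.move_l(P3(h,110),R,vel=130)
    s=sensors.read_state(); print(round(th,2),s['force'].round(1),s['eef_pos'].round(1),round(s['grip_width'],1))
st()
```

```text
0.41 [ 3.   2.5 -0.1] [518.2 -37.6 110.4] 10.7
0.55 [ 4.3  4.1 -0.6] [491.1 -14.3 110.4] 11.2
0.69 [ 3.8  3.  -0.2] [467.2  12.8 110.4] 10.7
0.83 [ 3.7  2.1 -0.3] [447.3  43.1 110.4] 10.8
0.97 [3.2 1.6 2.6] [431.7  76.  110.4] 10.5
1.11 [3.3 0.3 3.2] [420.9 110.7 110.4] 11.1
1.25 [2.9 0.  5.6] [415.  146.5 110.4] 11.0
1.39 [ 1. -0.  7.] [414.2 182.6 110.4] 10.4
1.53 [-0.4  1.1  8.4] [418.5 218.7 110.3] 11.1
1.67 [-0.6 -0.1  9. ] [427.8 253.8 110.4] 10.7
1.81 [-2.3  1.2  9.5] [441.8 287.4 110.4] 10.7
1.95 [-1.9  2.2 10. ] [460.5 318.7 110.4] 11.2
 t 10.1 p [460.5 318.7 110.4] F [-1.9  2.2 10. ] w 11.2 q [0.45 0.34 1.7  0.   1.1  0.78]
```

Run:
```python
from h import *
ctrl.gripper_to(85); h=sensors.read_state()['eef_pos']
ctrl.move_l([h[0],h[1],250],vel=200); st()
p=[[518.2,-37.6],[491.1,-14.3],[467.2,12.8],[447.3,43.1],[431.7,76],[420.9,110.7],[415,146.5],[414.2,182.6],[418.5,218.7],[427.8,253.8],[441.8,287.4],[460.5,318.7]]
p=np.array(p);A=np.c_[2*p,np.ones(len(p))];s=np.linalg.lstsq(A,(p**2).sum(1),rcond=None)[0]
print('hinge fit',s[:2],np.sqrt(s[2]+s[0]**2+s[1]**2),'model',HINGE)
for cam in('top','scene'):
    p,d=optics.grab_frame(cam); cv2.imwrite(f'pics/o_{cam}.png',p[...,::-1])
    P,uv=cloud(cam,np.ones(d.shape,bool),d); rgb=p[uv[:,1],uv[:,0]].astype(int)
    k=(np.hypot(*(P[:,:2]-ov(-22,0)).T)<28)&(P[:,2]>60)&(rgb.max(1)<70)
    Q=P[k]; print(cam,len(Q),np.median(Q,0).round(1),Q.min(0).round(1),Q.max(0).round(1),'top',Q[Q[:,2]>105].mean(0), ov(-22,0))
```

```text
t 11.66 p [460.  319.1 248.6] F [ 0.1 -0.3 -0.4] w 85.0 q [ 0.45  0.18  1.59 -0.    1.38  0.78]
hinge fit [673.46919001 170.34993913] 259.5297574716131 model [672.63640684 168.84605552]
top 34 [656.2   8.4 108.8] [651.9   1.5  60.2] [667.1  15.2 114.8] top [659.04033903   8.98607624 110.78665644] [657.22419128  27.96857822]
scene 20 [658.7   3.9 105.9] [655.4   0.9  86.9] [664.3  10.5 112.7] top [659.59934549   5.47204135 108.67579993] [657.22419128  27.96857822]
```

View pics/o_top.png

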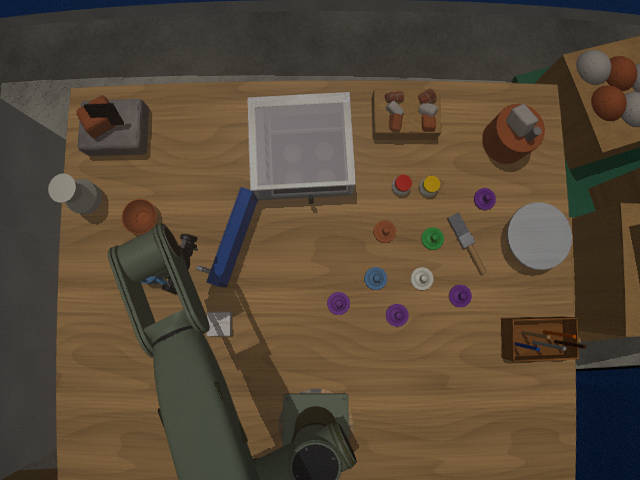

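View pics/o_scene.png

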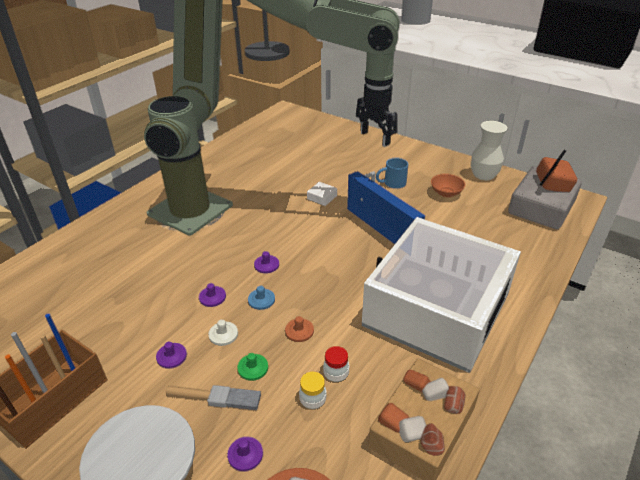

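The door is open at about 1.95 rad, with the handle at (203,268) in the top view. The post shows at (311,200), and the rack sits off-centre to the right. Next I'll grip the post and pull.

```bash
sed -i 's/O=np.array(\[679.2,29.0\])/O=np.array([680.0,30.3])/' h.py
python3 - <<'E'
from h import *
R=down(-np.pi/2+PSI); g=np.array([659.3,7.3]); ex=np.array([np.cos(PSI),np.sin(PSI)])
ctrl.move_ptp(P3(g,240),R); ctrl.gripper_to(60)
print(ctrl.move_l(P3(g,108),vel=120,threshold=12)); st('down')
ctrl.gripper_to(5,force=20); s=st('grip')
ctrl.move_l(s['eef_pos'],vel=20)   # relax side load
ctrl.gripper_to(5,force=50); s=st('grip')
g=s['eef_pos'][:2]
print(ctrl.move_l(P3(g-200*ex,108),vel=110)); st('200')
print(ctrl.move_l(P3(g-232*ex,108),vel=50,threshold=15)); st('stop')
E
```

```text
False
down t 14.77 p [660.2   7.2 109.2] F [ 0.   0.2 -0.3] w 59.7 q [-0.12  0.52  1.44  0.    1.18  1.4 ]
grip t 15.25 p [659.5   9.4 108.8] F [-0.3  5.2  1.5] w 13.1 q [-0.12  0.52  1.44  0.    1.18  1.4 ]
grip t 15.73 p [659.5   9.5 108.9] F [-0.5  2.1  0.6] w 11.9 q [-0.12  0.52  1.44  0.    1.18  1.41]
False
200 t 17.7 p [ 4.602e+02 -1.000e-01  1.088e+02] F [-0.6  1.   7.6] w 12.3 q [-0.19  0.15  1.95 -0.    1.04  1.34]
True
stop t 18.19 p [439.6  -1.  108.8] F [ 2.   0.2 -0.8] w 12.1 q [-0.2   0.1   2.    0.    1.03  1.32]
```

Run:
```python
from h import *
ctrl.gripper_to(60); s=sensors.read_state()['eef_pos']
ctrl.move_l([s[0],s[1],230],vel=250)
ctrl.move_ptp([430,-250,260],down(-np.pi/2)); ctrl.gripper_to(85); st()
ex=np.array([np.cos(PSI),np.sin(PSI)]); ey=np.array([-ex[1],ex[0]])
pg=np.array([439.6,-1.0])
for cam in('top','scene'):
    p,d=optics.grab_frame(cam); cv2.imwrite(f'pics/r_{cam}.png',p[...,::-1])
    P,uv=cloud(cam,np.ones(d.shape,bool),d); rgb=p[uv[:,1],uv[:,0]].astype(int)
    print(cam,'bright',[len(P)])
    for a in(67,149):
        for b in(48,-48):
            c=pg+a*ex+b*ey
            r=np.hypot(*(P[:,:2]-c).T); k=(r<40)&(P[:,2]>44)&(P[:,2]<62)
            Q=P[k]
            mec=cv2.minEnclosingCircle(Q[:,:2].astype(np.float32)) if len(Q) else None
            print(a,b,c.round(1),len(Q),Q.mean(0).round(1),np.round(mec[0],1),round(mec[1],1),'px',project(cam,P3(c,56)).round(0)[0])
    Q=P[(np.hypot(*(P[:,:2]-pg).T)<20)&(P[:,2]>100)]; print('post',len(Q),Q.mean(0).round(1))
```

```text
t 20.7 p [ 430.3 -249.2  260.1] F [ 0.4 -0.4  0.3] w 85.0 q [-0.7   0.04  1.72  0.    1.38  0.87]
top bright [305921]
67 48 [504.3  50.1] 323 [504.6  48.9  52.1] [504.2  51.9] 38.8 px [297. 253.]
67 -48 [508.8 -45.8] 329 [508.7 -46.3  52.1] [508.7 -46.2] 39.7 px [330. 251.]
149 48 [586.2  53.9] 307 [585.6  52.4  52.3] [586.4  54.1] 38.4 px [295. 225.]
149 -48 [590.7 -42. ] 319 [590.1 -42.8  51.9] [590.9 -41.8] 39.8 px [328. 223.]
post 21 [439.6  -2.5 110.7]
scene bright [305935]
67 48 [504.3  50.1] 241 [506.   42.8  50.9] [501.3  50.4] 37.0 px [336. 243.]
67 -48 [508.8 -45.8] 271 [511.4 -52.7  50.8] [503.5 -52.8] 35.7 px [317. 264.]
149 48 [586.2  53.9] 250 [588.2  46.7  50.9] [585.6  49.4] 29.8 px [363. 254.]
149 -48 [590.7 -42. ] 285 [592.4 -49.1  51. ] [587.6 -47. ] 30.9 px [344. 275.]
post 32 [440.2  -5.5 106. ]
```

View pics/r_top.png

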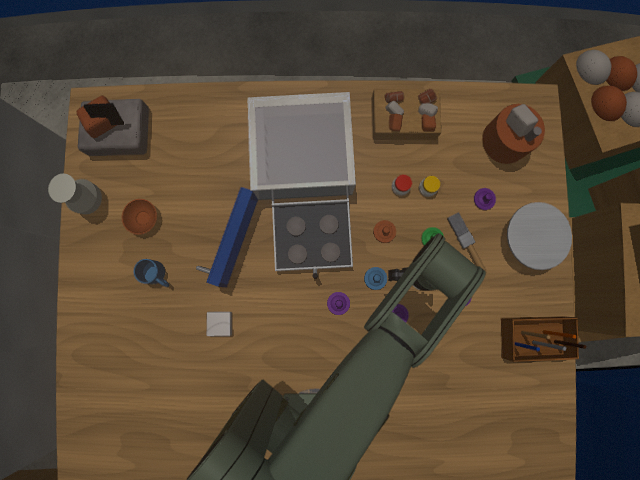

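The rack is out at about 220 mm, and the four setters show near (297,226), (329,224), (297,253) and (331,252). They match the positions computed from the gripped post. Next I'll pick the terracotta lid as the first one, centring it with two perpendicular grips.

```bash
cat >> h.py <<'E'
EX=np.array([np.cos(PSI),np.sin(PSI)]); EY=np.array([-EX[1],EX[0]])
PG=np.array([439.6,-0.9])
def setter(a,b): return PG+a*EX+b*EY
def knob(name,near=None,R=110):
    xy=L0[name] if near is None else near
    p,d=optics.grab_frame('top'); P,uv=cloud('top',np.ones(d.shape,bool),d)
    hh=hsv(p)[uv[:,1],uv[:,0]].astype(int)
    if name=='white': c=(hh[:,1]<60)&(hh[:,2]>100)
    else:
        a,b=H[name]; c=(hh[:,0]>=a)&(hh[:,0]<=b)&(hh[:,1]>(110))
    r=np.hypot(P[:,0]-xy[0],P[:,1]-xy[1])
    Q=P[c&(r<R)&(P[:,2]>35)&(P[:,2]<50)]
    m=np.median(Q[:,:2],0); Q=Q[np.hypot(*(Q[:,:2]-m).T)<16]
    D=P[c&(np.hypot(*(P[:,:2]-m).T)<40)&(P[:,2]>4)&(P[:,2]<13)]
    cc=cv2.minEnclosingCircle(D[:,:2].astype(np.float32))
    print(name,'knob',Q.mean(0).round(1),len(Q),'disc',np.round(cc[0],1),round(cc[1],1))
    return Q[:,:2].mean(0)+np.array([0,1.2])
def pick(name,xy=None):
    if xy is None: xy=knob(name)
    a=-np.pi/2+PSI
    ctrl.move_ptp(P3(xy,150),down(0.0)); ctrl.gripper_to(60)
    if ctrl.move_l(P3(xy,41),vel=110,threshold=10): st('CONTACT'); ctrl.move_l(P3(xy,150)); raise SystemExit
    ctrl.gripper_to(15,force=20); st('grip1')
    ctrl.gripper_to(50)
    ctrl.move_l(P3(xy,41),down(a),vel=100)
    ctrl.gripper_to(15,force=20); ctrl.gripper_to(15,force=45); s=st('grip2')
    if s['grip_width']<18: print('MISS')
    ctrl.move_l(P3(xy,200),vel=150); st('lifted')
def place(a,b):
    xy=setter(a,b); R=down(-np.pi/2+PSI)
    ctrl.move_l(P3(xy,200),R,vel=200)
    ctrl.move_l(P3(xy,106),vel=90); ctrl.hold(0.3); st('pre')
    print('contact',ctrl.move_l(P3(xy,92),vel=12,threshold=3)); s=st('touch')
    ctrl.gripper_to(45); ctrl.hold(0.3)
    e=sensors.read_state()['eef_pos']
    ctrl.move_l([e[0],e[1],200],vel=110); st('up')
E
python3 - <<'E'
from h import *
pick('terra')
E
```

```text
terra knob [ 573.7 -211.7   42.4] 42 disc [ 570.1 -209.6] 38.3
grip1 t 24.02 p [ 574.2 -210.7   41.8] F [-1.   0.7  2.9] w 21.2 q [-0.49  0.53  1.6  -0.    1.02 -0.49]
grip2 t 26.67 p [ 573.9 -210.6   41.2] F [-0.1 -0.7  1.4] w 20.5 q [-0.49  0.53  1.6   0.    1.02  1.03]
lifted t 27.88 p [ 572.8 -210.   198.5] F [-0.3 -0.2 -1.5] w 20.4 q [-0.49  0.33  1.51 -0.    1.3   1.03]
```

Run:
```python
from h import *
place(149,-48)
p,d=optics.grab_frame('scene'); cv2.imwrite('pics/p1.png',p[180:380,220:480,::-1].repeat(3,0).repeat(3,1))
p,d=optics.grab_frame('top'); cv2.imwrite('pics/p1t.png',p[170:340,230:510,::-1].repeat(2,0).repeat(2,1))
```

```text
pre t 30.37 p [591.  -41.9 106.4] F [-0.2 -0.1 -0.8] w 20.7 q [-0.22  0.4   1.62 -0.    1.12  1.31]
contact True
touch t 31.15 p [590.6 -41.9  96.7] F [-0.9  0.3  5. ] w 20.8 q [-0.22  0.42  1.63 -0.    1.1   1.31]
up t 32.91 p [588.7 -41.4 198.9] F [ 0.  -0.  -0.4] w 45.0 q [-0.22  0.29  1.56  0.    1.3   1.31]
```

View pics/p1.png

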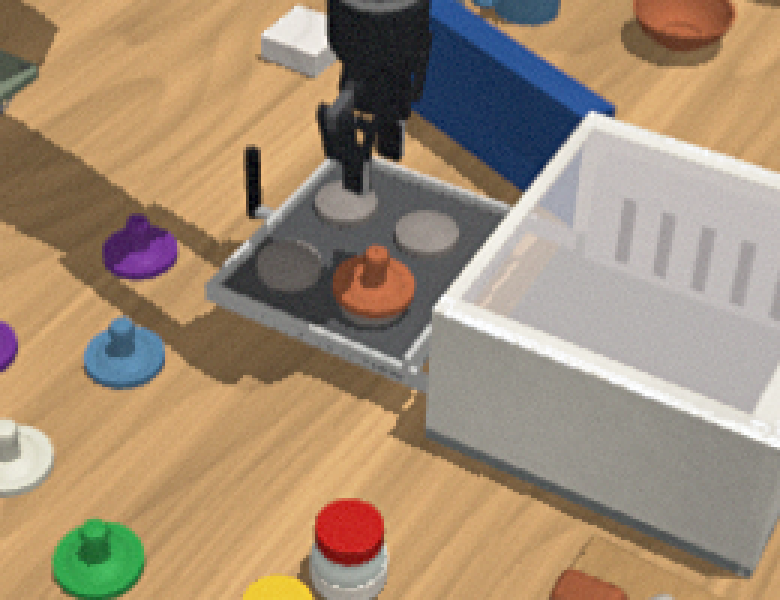

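View pics/p1t.png

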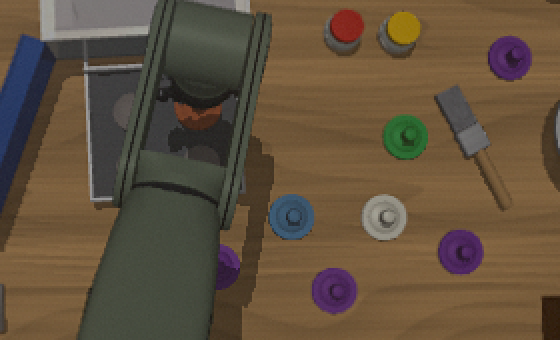

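The terracotta lid sits balanced on the back-right setter, at about (375,290) in the crop. Contact came at the expected height. Next is green, then white.

Run:
```python
from h import *
pick('green'); place(149,48)
pick('white'); place(67,48)
```

```text
green knob [ 551.7 -356.    42. ] 41 disc [ 550.5 -356.7] 34.1
grip1 t 36.67 p [ 552.2 -355.2   41.9] F [0.3 0.7 3.2] w 21.2 q [-0.7   0.61  1.47  0.    1.06 -0.7 ]
grip2 t 39.32 p [ 551.9 -355.    41.2] F [0.4 0.4 1.3] w 20.7 q [-0.7   0.61  1.47  0.    1.06  0.82]
lifted t 40.52 p [ 551.  -354.2  198.4] F [ 0.  -0.3 -2.3] w 20.7 q [-0.7   0.42  1.38 -0.    1.34  0.82]
pre t 44.22 p [586.5  54.  106.5] F [-0.1  0.3 -0.8] w 21.0 q [-0.06  0.4   1.63  0.    1.11  1.47]
contact True
touch t 45.0 p [586.2  54.   96.7] F [0.1 0.7 4.9] w 20.6 q [-0.06  0.41  1.64 -0.    1.1   1.47]
up t 46.76 p [584.2  54.1 199. ] F [0.7 0.7 0.4] w 45.1 q [-0.06  0.29  1.57  0.    1.29  1.47]
white knob [ 431.1 -320.2   42.9] 34 disc [ 430.5 -321.1] 34.1
grip1 t 50.63 p [ 431.5 -319.3   41.7] F [-0.4  0.8  3.1] w 21.3 q [-0.8   0.4   1.79  0.    0.95 -0.8 ]
grip2 t 53.27 p [ 431.3 -319.2   41.2] F [0.3 0.1 1. ] w 20.5 q [-0.8   0.41  1.79  0.    0.95  0.73]
lifted t 54.48 p [ 430.4 -318.3  198.7] F [-0.2 -0.4 -1.9] w 20.4 q [-0.8   0.18  1.7  -0.    1.27  0.73]
pre t 58.01 p [504.5  50.2 106.4] F [-0.7 -0.9 -1.9] w 20.9 q [-0.07  0.24  1.84 -0.    1.06  1.45]
contact True
touch t 58.79 p [504.3  50.2  96.7] F [0.2 0.7 5.5] w 20.1 q [-0.07  0.26  1.84 -0.    1.04  1.45]
up t 60.55 p [502.4  50.3 199.1] F [ 0.1 -0.3 -0.2] w 44.7 q [-0.07  0.12  1.77 -0.    1.26  1.45]
```

Run:
```python
from h import *
pick('blue'); place(67,-48)
ctrl.move_ptp([330,-250,260],down(-np.pi/2))
for c in('top','scene'):
    p,d=optics.grab_frame(c); cv2.imwrite(f'pics/p4_{c}.png',p[...,::-1])
    if c=='top': cv2.imwrite('pics/p4c.png',cv2.resize(p[180:290,250:380],None,fx=5,fy=5,interpolation=cv2.INTER_CUBIC)[...,::-1])
for n,s in dict(terra=(149,-48),green=(149,48),white=(67,48),blue=(67,-48)).items():
    print(n,setter(*s).round(1),lidnear(setter(*s),n,z0=56,R=40))
```

```text
blue knob [ 433.5 -180.7   43.2] 15 disc [ 432.1 -181. ] 33.0
grip1 t 64.23 p [ 433.9 -179.8   41.6] F [-1.   0.9  4.5] w 21.5 q [-0.58  0.29  1.96 -0.    0.89 -0.58]
grip2 t 66.88 p [ 433.7 -179.7   41.2] F [-0.6 -0.9  2.5] w 20.4 q [-0.58  0.29  1.96 -0.    0.89  0.95]
lifted t 68.08 p [ 432.7 -179.   198.8] F [-1.1  1.  -0.7] w 20.7 q [-0.58  0.04  1.86 -0.    1.25  0.95]
pre t 70.49 p [509.1 -45.8 106.4] F [ 0.7  0.1 -1.6] w 20.4 q [-0.26  0.25  1.83  0.    1.06  1.26]
contact True
touch t 71.28 p [508.8 -45.7  96.7] F [-0.7  0.3  4.3] w 20.3 q [-0.26  0.27  1.83  0.    1.04  1.26]
up t 73.03 p [507.  -45.2 199.1] F [ 0.3 -0.1  0. ] w 45.0 q [-0.26  0.13  1.76  0.    1.26  1.26]
terra [590.7 -41.9] [('top', array([593.6, -42.5,  98.3]), 43, array([591.2, -42.9]), 33.9), ('scene', array([595.1, -47.1,  95.8]), 46, array([591.9, -44.7]), 36.3)]
green [586.2  54. ] [('top', array([589.1,  52.9,  97.5]), 44, array([587.1,  53.2]), 34.1), ('scene', array([590.5,  48.2,  95.2]), 37, array([587.2,  51.1]), 36.2)]
white [504.3  50.2] [('top', array([507. ,  49.9,  98.2]), 44, array([505.3,  49.2]), 34.2), ('scene', array([508.3,  45.6,  95.4]), 41, array([504.2,  45.8]), 36.2)]
blue [508.8 -45.7] [('top', array([512. , -45. ,  98.6]), 41, array([509.3, -46.3]), 33.8), ('scene', array([513.5, -49.7,  95.9]), 34, array([510.4, -50.1]), 34.4)]
```

View pics/p4_scene.png

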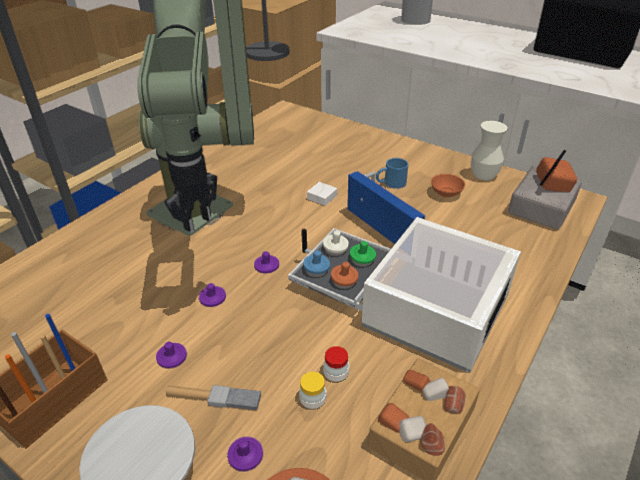

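View pics/p4c.png

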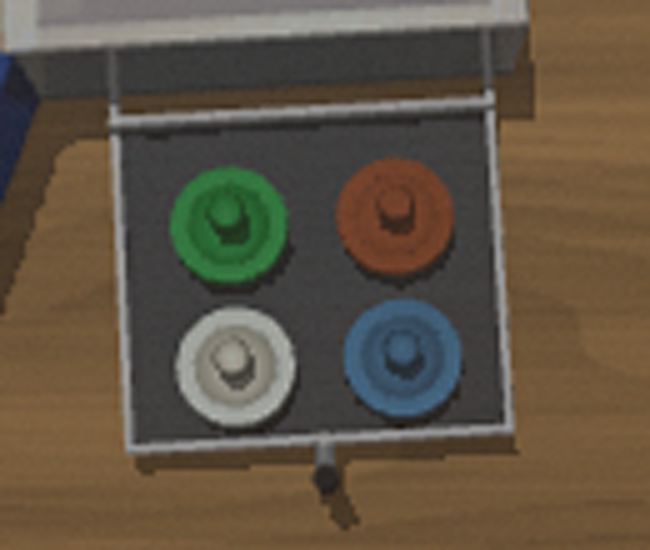

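All four lids are on their setters. In the top crop green is at (230,222), terracotta (397,210), white (236,362) and blue (403,352). Disc centres are within about 1 mm of the setters, and all lean the same slight amount. Next I'll push the rack home gently.

Run:
```python
from h import *
R=down(-np.pi/2+PSI)
ctrl.move_ptp(P3(PG,230),R); ctrl.gripper_to(45)
print(ctrl.move_l(P3(PG,108),vel=80,threshold=10)); st('down')
ctrl.gripper_to(5,force=20); ctrl.gripper_to(5,force=50); s=st('grip')
g=s['eef_pos'][:2]
print(ctrl.move_l(P3(g+20*EX,108),vel=20,threshold=15)); st()
print(ctrl.move_l(P3(g+205*EX,108),vel=40,threshold=15)); st()
p,d=optics.grab_frame('scene'); cv2.imwrite('pics/h1.png',p[170:370,260:520,::-1].repeat(3,0).repeat(3,1))
```

```text
False
down t 77.57 p [440.1  -1.  108.5] F [ 0.3 -0.4 -0.1] w 45.1 q [-0.2   0.11  2.    0.    1.03  1.32]
grip t 78.16 p [439.9  -1.  108.4] F [-1.4 -0.8  4.8] w 12.5 q [-0.2   0.11  2.   -0.    1.04  1.32]
False
 t 79.33 p [ 4.604e+02 -1.000e-01  1.084e+02] F [-1.7 -0.3  5.2] w 12.2 q [-0.19  0.15  1.95  0.    1.04  1.34]
False
 t 84.1 p [644.9   8.8 108.5] F [-1.9  1.2  5.2] w 12.1 q [-0.12  0.5   1.48  0.    1.17  1.4 ]
```

View pics/h1.png

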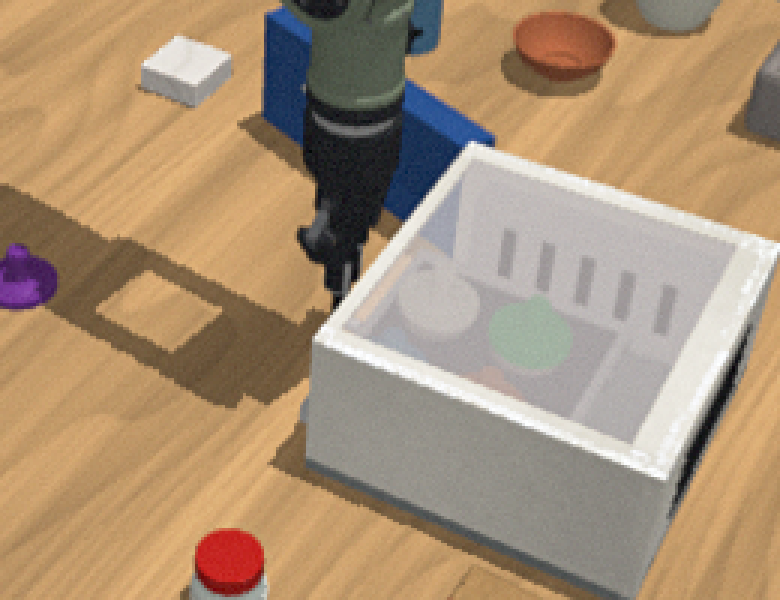

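Run:
```python
from h import *
g=np.array([439.9,-1.0])
print(ctrl.move_l(P3(g+225*EX,108),vel=10,threshold=9)); st('home')
ctrl.hold(0.4); st()
ctrl.gripper_to(45); s=st('open')['eef_pos']
ctrl.move_l([s[0],s[1],240],vel=120)
ctrl.move_ptp([330,-250,260],down(-np.pi/2)); ctrl.gripper_to(85)
for c in('top','scene'):
    p,d=optics.grab_frame(c); cv2.imwrite(f'pics/h2_{c}.png',p[...,::-1])
    P,uv=cloud(c,np.ones(d.shape,bool),d); rgb=p[uv[:,1],uv[:,0]].astype(int)
    Q=P[(np.hypot(*(P[:,:2]-[659.5,8.5]).T)<25)&(P[:,2]>90)&(rgb.max(1)<80)&(P[:,2]<125)]; print('post',len(Q),Q.mean(0).round(1))
    if c=='top': cv2.imwrite('pics/h2c.png',cv2.resize(p[90:210,240:365],None,fx=5,fy=5,interpolation=cv2.INTER_CUBIC)[...,::-1])
```

```text
True
home t 85.64 p [659.6   9.5 108.5] F [-0.9 -0.1  3.2] w 12.5 q [-0.12  0.53  1.43 -0.    1.19  1.41]
 t 86.04 p [659.5   9.5 108.5] F [0.3 0.4 3. ] w 12.5 q [-0.12  0.53  1.43 -0.    1.19  1.41]
open t 86.46 p [658.9   9.4 107.8] F [-0.  -0.4  0.1] w 44.9 q [-0.12  0.53  1.43 -0.    1.19  1.41]
post 26 [658.5   8.7 107.8]
post 26 [659.    3.9 105.7]
```

View pics/h2c.png

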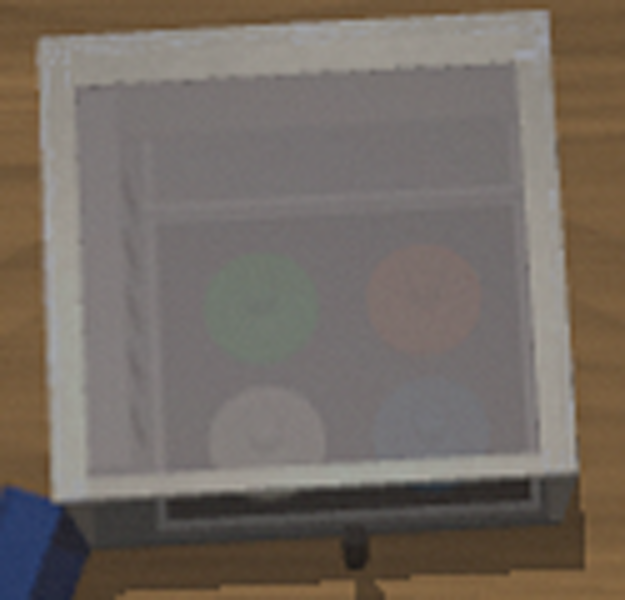

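View pics/h2_scene.png

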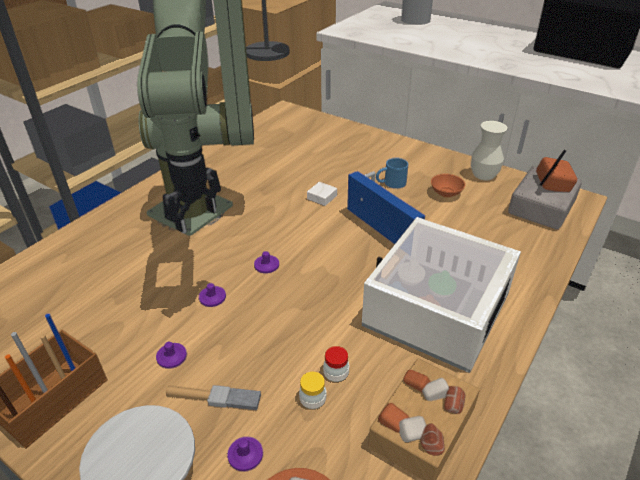

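The rack is home, with the post back at its starting position and all four lids still centred under the roof. Next I'll close the door.

Run:
```python
from h import *
print(handle(1.95))
h=np.array([460.4,319.0]); R=down(np.pi/2+PSI-1.95)
ctrl.move_ptp([400,0,280],down(np.pi/2)); ctrl.move_ptp(P3(h,240),R)
print(ctrl.move_l(P3(h,110),vel=110,threshold=12)); st('down')
ctrl.gripper_to(5,force=20); s=st('grip'); ctrl.gripper_to(5,force=40)
if s['grip_width']<9: raise SystemExit
for th in np.linspace(1.95,0.12,14)[1:]:
    R=down(np.pi/2+PSI-th)
    if ctrl.move_l(P3(handle(th),110),R,vel=110,threshold=25): st('STOPPED'); break
    s=sensors.read_state(); print(round(th,2),s['force'].round(1),round(s['grip_width'],1))
st()
```

```text
[460.56951548 319.78470882]
False
down t 95.51 p [461.1 319.4 110.9] F [-0.3 -0.4 -0.4] w 85.5 q [ 0.45  0.34  1.7  -0.    1.1   0.78]
grip t 96.17 p [460.5 318.9 110.1] F [-0.5  0.4  0.9] w 11.4 q [ 0.45  0.34  1.7  -0.    1.1   0.78]
1.81 [ 1.8 -1.4  0.9] 10.9
1.67 [ 1.4 -2.  -0.6] 10.7
1.53 [ 3.  -1.  -1.4] 11.1
1.39 [ 3.1 -1.1 -1.7] 10.8
1.25 [ 4.1  0.8 -1.6] 10.8
1.11 [ 5.6  0.7 -1.6] 10.7
0.96 [ 5.6  1.7 -1.4] 10.7
0.82 [ 4.5  2.8 -0.6] 10.9
0.68 [ 4.5  3.2 -0.3] 10.7
0.54 [4.2 3.3 1.4] 11.0
0.4 [2.9 3.5 3.2] 11.0
0.26 [2.5 4.3 2.6] 11.0
0.12 [2.2 4.3 4.6] 11.1
 t 102.66 p [583.2 -73.1 110.1] F [2.2 4.3 4.6] w 11.1 q [-0.27  0.39  1.63  0.    1.12 -1.77]
```

Run:
```python
from h import *
for th in (0.06,0.02,-0.025):
    print(ctrl.move_l(P3(handle(th),110),down(np.pi/2+PSI-th),vel=30,threshold=12)); st(th)
print('shut model',handle(0))
ctrl.hold(0.3)
ctrl.gripper_to(85); s=st('open')['eef_pos']
ctrl.move_l([s[0],s[1],240],vel=150)
ctrl.move_ptp([330,-250,260],down(-np.pi/2)); 
for c in('top','scene'):
    p,d=optics.grab_frame(c); cv2.imwrite(f'pics/c_{c}.png',p[...,::-1])
    if c=='top': cv2.imwrite('pics/c_c.png',cv2.resize(p[90:240,240:365],None,fx=4,fy=4,interpolation=cv2.INTER_CUBIC)[...,::-1])
    h=hsv(p); P,uv=cloud(c,np.ones(d.shape,bool),d); hh=h[uv[:,1],uv[:,0]]
    B=P[(hh[:,0]>105)&(hh[:,0]<120)&(hh[:,1]>150)&(abs(P[:,2]-133)<6)&(P[:,0]>550)&(P[:,0]<720)&(abs(P[:,1]-30)<170)]
    print('door',len(B),cv2.minAreaRect(B[:,:2].astype(np.float32)),'yaw deg',np.degrees(PSI))
    # slope fit
    print(np.degrees(np.arctan(np.polyfit(B[:,1],B[:,0],1)[0])))
```

```text
False
0.06 t 103.33 p [598.1 -78.2 110.1] F [3.  4.6 4.4] w 11.2 q [-0.27  0.42  1.59  0.    1.13 -1.83]
False
0.02 t 103.83 p [608.1 -81.  110.1] F [1.5 4.9 4.1] w 10.5 q [-0.27  0.44  1.56  0.    1.14 -1.87]
True
-0.025 t 104.19 p [615.4 -82.7 110.1] F [-0.8  1.   4. ] w 11.0 q [-0.27  0.45  1.54  0.    1.16 -1.91]
shut model [613.22736894 -82.9920723 ]
open t 105.2 p [616.9 -81.6 110.5] F [ 0.1 -0.6  0.6] w 85.0 q [-0.27  0.45  1.54  0.    1.15 -1.91]
door 72 ((663.1528930664062, 27.470947265625), (29.883819580078125, 274.999755859375), 3.2186386585235596) yaw deg 2.6871720591635606
-1.860424372136973
door 839 ((661.254638671875, 24.719505310058594), (29.31295394897461, 279.0037841796875), 2.7940258979797363) yaw deg 2.6871720591635606
-2.747740515099155
```

View pics/c_c.png

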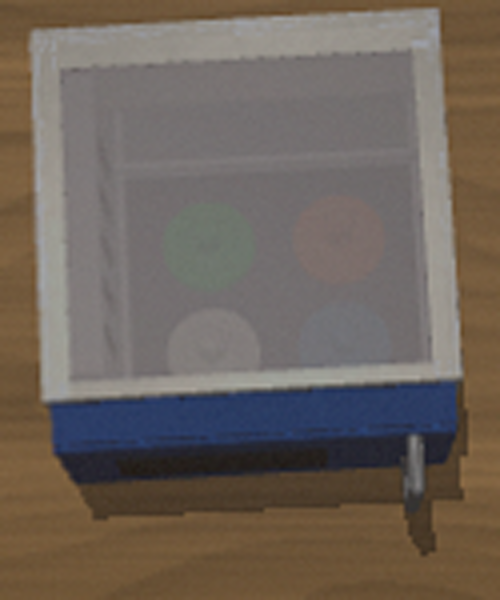

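View pics/c_scene.png

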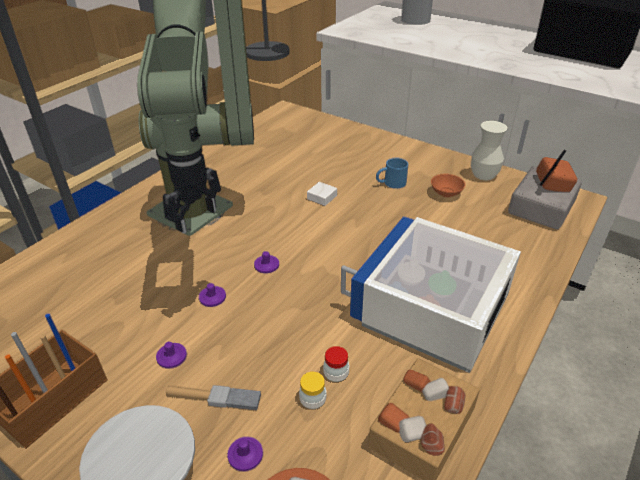

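The door is flush: its angle of 2.75–2.8° (scene view) matches the oven yaw of 2.69°, and the closing push ended on a contact stop. All four lids are still centred.

```bash
python3 -c "
from h import *
ctrl.finish_job(); st()"
```

```text
the job is handed in; nothing more can be done
the job is handed in; nothing more can be done
```

The job is done and handed in, at about 107 s on the robot's clock. I opened the door to about 1.95 rad and pulled the rack out 220 mm to its stop. I then set all four lids (white, blue, terracotta, green) on their own setters, slid the rack home and closed the door.

**Last checks**
- **Rack:** the post came back to 659.5 mm in x, the same as when I first gripped it.
- **Door:** the closing push ended on a contact stop. The scene camera put the door about 0.1° from the oven's yaw. The top camera's two estimates, from only 72 points, were about 0.5° and 0.8° off.
- **Lids:** before the push, the top camera put the discs within about 1 mm of the setters. With the door shut, all four still looked centred through the roof; I judged that by eye.
- **Other things:** in the final scene view, the purple look-alikes and everything else on the table looked unmoved, also by eye.

**Small disagreements**
- **Camera bias:** the scene camera read about 5 mm low in y compared with the arm, so I relied on the top camera and the gripped post.
- **Lid lean:** the knobs leaned slightly towards the oven by the same amount on all four lids, roughly 1–2 mm beyond the camera's own bias. The lids may therefore sit 1–2 mm off the crowns; I left them as they were.

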